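Refill the gravity-feed supply rack on the craft table

TASK

Refill the supply rack: take the two loose cartons from the table and put each one into the sloping lane that already holds a carton of its own kind. Bring it in lengthwise at the raised loading end, base down, and lay it flat on the sloping bed before letting it go, so that it slides down under the hold-down rail and comes to rest close up behind the carton already there. Either carton may go first; leave the stock in the lanes in its place and do not disturb the other things on the table.

Things in the scene. Friction and masses are not known exactly. Their poses are not given: they have to be found in the camera images.
- carton_long: closed plain cardboard carton with a strip of tape along the top and a white label on each long side, 120 mm long (its x) x 58 wide (y) x 42 high (z); origin at the centre of its underside; 0.17 to 0.36 kg, rigid. The long, flat one of the two loose cartons, lying on the table to the robot's right.
- carton_short: closed plain cardboard carton with a strip of tape along the top and a white label on each long side, 80 mm long (its x) x 58 wide (y) x 54 high (z); origin at the centre of its underside; 0.17 to 0.36 kg, rigid. The short, tall one of the two loose cartons, lying on the table to the robot's right.
- lane_long_top (a point): On the bed surface, on the centre line, at the open upper edge (the loading end, on the robot's side) of the lane of the long, flat cartons. Axes: x straight down the slope (26 degrees), y across to the left looking down, z square off the bed. The bed is z = 0 from x = 0 to the stop lip at x = 350 mm; it is slippery: a carton let go on it slides down by itself.
- lane_short_top (a point): On the bed surface, on the centre line, at the open upper edge (the loading end, on the robot's side) of the lane of the short, tall cartons. Axes: x straight down the slope (26 degrees), y across to the left looking down, z square off the bed. The bed is z = 0 from x = 0 to the stop lip at x = 350 mm; it is slippery: a carton let go on it slides down by itself.
- lane_long: Aluminium tray, the lane that holds the long, flat carton, left or right in the rack, 120 mm centre to centre from the other. Side guides 10 mm high, 80 mm apart at the upper edge, narrowing to 66 mm over the first 70 mm; stop lip at the low end 18 mm high. Origin on the table under its centre line, x level towards the low end; the upper edge is 158 mm behind it and 190 mm up.
- lane_short: Aluminium tray, the lane that holds the short, tall carton, left or right in the rack, 120 mm centre to centre from the other. Side guides 10 mm high, 80 mm apart at the upper edge, narrowing to 66 mm over the first 70 mm; stop lip at the low end 18 mm high. Origin on the table under its centre line, x level towards the low end; the upper edge is 158 mm behind it and 190 mm up.
- lane_long_rail (a point): Point on the bed in mid-lane under the upper end of the hold-down rail, 104 mm down the slope from the upper edge; axes as there. The rail's underside is 57 mm off the bed, it is 22 mm wide and runs 145 mm on down the slope; at this end it has a 16 mm lead-in bent up. 6 mm wire hoops at x = 4 and 141 mm carry it: legs 80 mm apart, tops 67 mm off the bed. Up-slope the lane is open above.
- lane_short_rail (a point): Point on the bed in mid-lane under the upper end of the hold-down rail, 104 mm down the slope from the upper edge; axes as there. The rail's underside is 69 mm off the bed, it is 22 mm wide and runs 145 mm on down the slope; at this end it has a 16 mm lead-in bent up. 6 mm wire hoops at x = 4 and 141 mm carry it: legs 80 mm apart, tops 79 mm off the bed. Up-slope the lane is open above.
- stock_long: closed plain cardboard carton with a strip of tape along the top and a white label on each long side, 120 mm long (its x) x 58 wide (y) x 42 high (z); origin at the centre of its underside; 0.17 to 0.36 kg, rigid. The long carton already in its lane, resting against the stop lip, its x down the slope.
- stock_short: closed plain cardboard carton with a strip of tape along the top and a white label on each long side, 80 mm long (its x) x 58 wide (y) x 54 high (z); origin at the centre of its underside; 0.17 to 0.36 kg, rigid. The short carton already in its lane, resting against the stop lip, its x down the slope.
- rack: white square-tube steel rack standing fixed on the table, 330 mm long (x) x 248 wide (y), carrying the two lanes side by side, 60 mm either side of its middle; its high loading end is at its -x side (the robot's side; its lane beds end 190 mm above the table), its low end at +x, its lane stops 37 mm above the table. Origin on the table under its centre.
- tin: tin with a paper label and a red lid, 75 mm across, 120 mm high, standing; origin at the centre of its underside. Bystander.
- cup: yellow cup, 82 mm across the mouth, 110 mm high, standing; origin at the centre of its underside. Bystander.
- glue_gun: black and orange hot-glue gun lying on its side, about 210 mm long and 80 mm wide, 34 mm high; origin on the table under its barrel. Bystander.
Things that resemble listed ones, but are neither listed nor needed, are in the scene too. What is shaped like the carton_short but purple is not meant.

How it is judged:
On the way, in this order (a step that is already met when the one before it is completed fails the run):
1. one of the loose cartons, still held by the fingers, lies flat on the bed of its own lane, upstream of its resting place (((x of carton_long in the frame of lane_long_top between -0.01 and 0.15 m and y of carton_long in the frame of lane_long_top between -0.012 and 0.012 m and z of carton_long in the frame of lane_long_top between -0.008 and 0.008 m and angle between the x axis of carton_long and the x axis of lane_long_top, either way round below 0.12 rad and angle between the z axis of carton_long and the z axis of lane_long_top, either way round below 0.12 rad and contact force between the fingers and carton_long above 0.3 N) or (x of carton_short in the frame of lane_short_top between -0.01 and 0.21 m and y of carton_short in the frame of lane_short_top between -0.012 and 0.012 m and z of carton_short in the frame of lane_short_top between -0.008 and 0.008 m and angle between the x axis of carton_short and the x axis of lane_short_top, either way round below 0.12 rad and angle between the z axis of carton_short and the z axis of lane_short_top, either way round below 0.12 rad and contact force between the fingers and carton_short above 0.3 N))), for 0.1 s.
2. that carton has slid home, and the other one, still held, lies flat on the bed of its own lane, upstream of its resting place (((x of carton_long in the frame of lane_long_top between 0.158 and 0.178 m and y of carton_long in the frame of lane_long_top between -0.012 and 0.012 m and z of carton_long in the frame of lane_long_top between -0.006 and 0.006 m and angle between the x axis of carton_long and the x axis of lane_long_top, either way round below 0.08 rad and angle between the z axis of carton_long and the z axis of lane_long_top, either way round below 0.08 rad and x of carton_short in the frame of lane_short_top between -0.01 and 0.21 m and y of carton_short in the frame of lane_short_top between -0.012 and 0.012 m and z of carton_short in the frame of lane_short_top between -0.008 and 0.008 m and angle between the x axis of carton_short and the x axis of lane_short_top, either way round below 0.12 rad and angle between the z axis of carton_short and the z axis of lane_short_top, either way round below 0.12 rad and contact force between the fingers and carton_short above 0.3 N) or (x of carton_short in the frame of lane_short_top between 0.218 and 0.238 m and y of carton_short in the frame of lane_short_top between -0.012 and 0.012 m and z of carton_short in the frame of lane_short_top between -0.006 and 0.006 m and angle between the x axis of carton_short and the x axis of lane_short_top, either way round below 0.08 rad and angle between the z axis of carton_short and the z axis of lane_short_top, either way round below 0.08 rad and x of carton_long in the frame of lane_long_top between -0.01 and 0.15 m and y of carton_long in the frame of lane_long_top between -0.012 and 0.012 m and z of carton_long in the frame of lane_long_top between -0.008 and 0.008 m and angle between the x axis of carton_long and the x axis of lane_long_top, either way round below 0.12 rad and angle between the z axis of carton_long and the z axis of lane_long_top, either way round below 0.12 rad and contact force between the fingers and carton_long above 0.3 N))), for 0.1 s.
At the end, for the whole second after the job is handed in: Each loose carton lies at rest in the lane of its own kind, base on the bed, lengthwise (within 0.08 rad), centred within 12 mm, within 6 mm of the bed, and close up behind the carton that was there (within 12 mm of touching); both of those still rest against their stop lips within 8 mm (x of carton_long in the frame of lane_long_top between 0.158 and 0.178 m and y of carton_long in the frame of lane_long_top between -0.012 and 0.012 m and z of carton_long in the frame of lane_long_top between -0.006 and 0.006 m and angle between the x axis of each of carton_long, stock_long and the x axis of lane_long_top, either way round below 0.08 rad and angle between the z axis of each of carton_long, stock_long and the z axis of lane_long_top, either way round below 0.08 rad and linear speed of each of carton_long, carton_short below 0.02 m/s and x of stock_long in the frame of lane_long_top between 0.282 and 0.298 m and y of stock_long in the frame of lane_long_top between -0.012 and 0.012 m and z of stock_long in the frame of lane_long_top between -0.006 and 0.006 m and x of carton_short in the frame of lane_short_top between 0.218 and 0.238 m and y of carton_short in the frame of lane_short_top between -0.012 and 0.012 m and z of carton_short in the frame of lane_short_top between -0.006 and 0.006 m and angle between the x axis of each of carton_short, stock_short and the x axis of lane_short_top, either way round below 0.08 rad and angle between the z axis of each of carton_short, stock_short and the z axis of lane_short_top, either way round below 0.08 rad and x of stock_short in the frame of lane_short_top between 0.302 and 0.318 m and y of stock_short in the frame of lane_short_top between -0.012 and 0.012 m and z of stock_short in the frame of lane_short_top between -0.006 and 0.006 m).
It fails at once if the tin is moved by more than 30 mm (distance of tin from where it was at the start of the episode above 0.03 m).
It fails at once if the paper cup is moved by more than 30 mm (distance of cup from where it was at the start of the episode above 0.03 m).
It fails at once if the glue gun is moved by more than 30 mm (distance of glue_gun from where it was at the start of the episode above 0.03 m).
It also fails if it takes over 64 s, if anything falls off the work surface, if the arm or the gripper's body presses on something with over 40 N, if the wrist force passes 120 N, or if a joint passes its speed limit or range.

ROBOT

A 6-joint arm with a two-finger parallel gripper is mounted at the origin on the work surface. World frame = base frame: x ahead of the robot, y to its left, z up, the work surface at z = 0. Lengths are in m, angles in rad, forces in N, time in s.
With the tool pointing down it reaches from about 0.3 to 0.95 m from the base axis. Payload 3.1 kg.
Tool frame: the origin (TCP) lies on the centre line of the jaws, within the pads' length; the fingertips stand 14 mm ahead of it and the grasp point (between the pads) lies 5 mm behind it; z points along the fingers, y is the line along which they close (so a half turn about z gives the same grasp; the last joint's range is limited). The gripper opens to 85 mm and grips with 20 to 120 N. Pads are 22 mm wide; open, the fingers measure 114 mm over their backs; the gripper's body (76 mm by 85 mm) begins 54 mm behind the grasp point. The pads swing forward as they close: fully open they stand 13 mm farther back than shut.
Start: joints at [-1.203, 0.308, 1.634, -0, 1.2, -0.07], TCP at [0.265, -0.566, 0.245] pointing down, gripper open.
Joint ranges: [-3.06, 3.06], [-0.79, 1.96], [0.05, 2.63], [-1.19, 4.34], [0.05, 2.64], [-2.94, 2.94]. Speed limits (rad/s): [2.79, 2.79, 3.14, 3.14, 3.14, 3.14].

INTERFACE

Orientations are given as a rotation vector (axis times angle).
In Python, from station import robot gives the robot as it stands.
- The arm moves only by the tool drive_tool, never from a script. Its argument "motion" is a list of rows, each a list of 3 entries, a list of its own where there are three numbers: the shift along the tool's x, y, z in mm, then the turn, a rotation vector about the tool's x, y, z in units of 8 degrees (1.0 is 8 degrees), then the closure, from 0 (fully open) to 1 (shut). In form: [[[dx, dy, dz], [wx, wy, wz], grip], ...]. A call has 1 to 5 rows; each row is the pose to reach, as a shift and turn from the pose commanded when the call began, along the tool's axes at that moment; what a row does not reach only later rows make up. A row lasts 1/8 s, in which the tool goes at most 62.5 mm and 10.7 degrees, less where a joint would pass 70% of its speed; a pose out of reach is approached as far as the arm can. A call with a gripper value outside its range is refused whole. The fingers move at their own pace and stop on an object; the grip force is fixed at half the most. Time passes only in rows, so rows that repeat a pose let the fingers close. It gives the time, the measured TCP pose, the force, the opening and the grip force at its end, in the units of the state.
- robot.get_state(): the state, without advancing time (a new reading comes with each control period).
- robot.read_camera(name): name is "scene" or "top"; returns a dict with "image" (400x640x3 uint8, red, green, blue), "intrinsics" (3x3 intrinsics, pixels), "cam_to_world" (4x4, takes a point from camera to world coordinates). Camera axes: x right, y down, z forward; pixel columns grow to the right and rows downward; lengths in m; the calibration is good to about 2 mm. A picture is of the moment at which its call begins. There is no depth.
- robot.hand_in(): hands the job in; it is judged then, once.
The state is a dict: "time_s": time; "joint_positions": joint angles; "dq": joint speeds; "effort": joint torques, N m; "eef_pos": TCP position; "tool_rot": TCP orientation; "ft_force": force on the tool from outside, world axes, zero at the start; "ft_torque": the same for the moment, N m; "finger_gap": finger opening in m; "finger_force": force on a finger pad.
Only numpy, scipy, OpenCV 4.12 (cv2) and the standard library are available. Lean on these libraries where they do the work, as an engineer would, in place of code of your own. Each camera call takes 0.05 s, during which the arm holds its last target. There are 200 camera calls.

## Working session

There is one attempt and no reset: what is moved stays moved. The work goes in short steps, Python scripts to look and compute and a tool call to move; the robot and the scene stay as the last step left them, time stands still between calls to the robot, and variables do not carry over. Pictures are saved under pics/ and viewed, at most 10 in all, crops included, and the job is handed in when it is done.

Besides the shell and the picture viewer there is one more tool, called after "Request:" by a JSON object that holds its "fn" and its "kwargs", one argument or row to a line. drive_tool: Moves the arm, as the interface text tells. Its arguments: {"type":"object","properties":{"motion":{"type":"array","items":{"type":"array"}}},"required":["motion"]}

```bash
ls; mkdir -p pics; python3 - <<'E'
from station import robot
import cv2
print(robot.get_state())
for n in("scene","top"):
    r=robot.read_camera(n);cv2.imwrite(f"pics/{n}0.png",r["image"][:,:,::-1]);print(n,r["intrinsics"],r["cam_to_world"])
E
```

```text
pics
{'time_s': 0.0, 'joint_positions': array([-1.20268292e+00,  3.09006117e-01,  1.63519966e+00,  3.35885858e-07,
        1.19968561e+00, -6.96887428e-02]), 'dq': array([-0.00028859,  0.00108994, -0.00036693,  0.0015163 , -0.00033387,
        0.0002423 ]), 'effort': array([-7.00887977e-04, -4.15255165e+01, -2.76664782e+01, -9.92828177e-05,
        1.02037849e-02, -1.15253667e-05]), 'eef_pos': array([ 0.26466491, -0.56532179,  0.2440401 ]), 'tool_rot': array([-3.06440482e+00, -6.81725149e-01,  5.35911688e-04]), 'ft_force': array([ 0.27412855, -0.62002729,  0.29773987]), 'ft_torque': array([ 0.01718906, -0.00440116, -0.07561532]), 'finger_force': 0.0, 'finger_gap': 0.08523702765590348}
scene [[466.63648999   0.         323.26082439]
 [  0.         466.63648999 192.02203684]
 [  0.           0.           1.        ]] [[-0.45291885  0.7123557  -0.53610994  1.3375011 ]
 [ 0.89154705  0.36383441 -0.26975615  0.38056524]
 [ 0.00289291 -0.60014488 -0.79988609  1.2372335 ]
 [ 0.          0.          0.          1.        ]]
top [[380.89079307   0.         315.72692859]
 [  0.         380.89079307 196.08493528]
 [  0.           0.           1.        ]] [[ 0.02393683 -0.98653713  0.16177613  0.37878101]
 [-0.99950775 -0.02689924 -0.0161461   0.01993457]
 [ 0.02028038 -0.16131001 -0.98669539  1.37016552]
 [ 0.          0.          0.          1.        ]]
```

View pics/scene0.png

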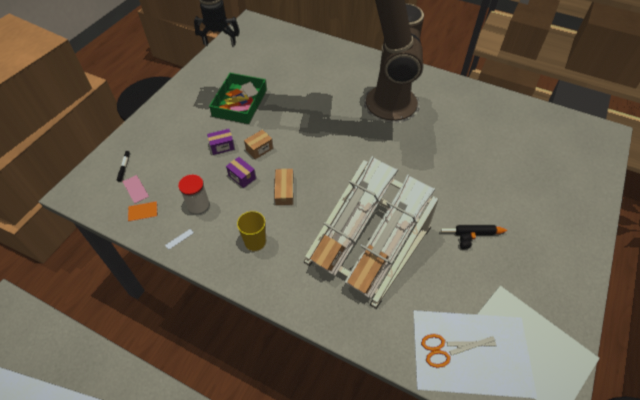

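View pics/top0.png

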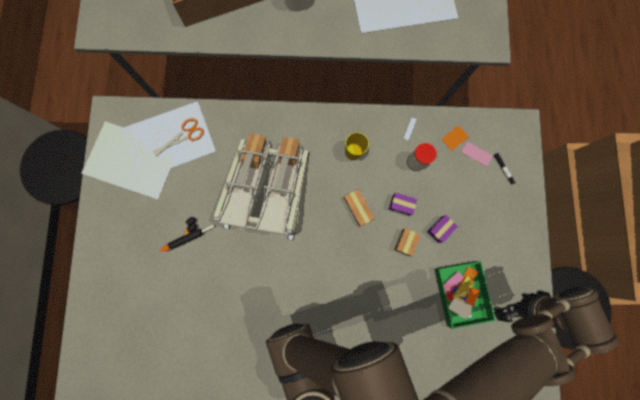

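The scene view shows the short carton near (259,144), the long one near (284,186) and purple decoys at (221,141) and (240,172). The rack's loading end is near (380,170). In the top view the short carton is at (408,242), the long one at (359,207) and the rack spans about (213–310, 135–238).

```bash
cat > h.py <<'E'
import numpy as np, cv2
from station import robot
from scipy.spatial.transform import Rotation as R
def cam(n):
    r=robot.read_camera(n); return r["image"],r["intrinsics"],r["cam_to_world"]
def ray(uv,K,T,z):
    d=T[:3,:3]@np.linalg.solve(K,[uv[0],uv[1],1.]); o=T[:3,3]; return o+d*(z-o[2])/d[2]
def proj(P,K,T):
    p=(np.asarray(P,float)-T[:3,3])@T[:3,:3]; q=p@K.T; return q[...,:2]/q[...,2:]
def tri(a,b,A,B):
    # closest midpoint of the two rays
    o=[];d=[]
    for uv,(K,T) in((a,A),(b,B)):
        v=T[:3,:3]@np.linalg.solve(K,[uv[0],uv[1],1.]);d.append(v/np.linalg.norm(v));o.append(T[:3,3])
    s=np.linalg.lstsq(np.c_[d[0],-d[1]],o[1]-o[0],rcond=None)[0]
    p,q=o[0]+s[0]*d[0],o[1]+s[1]*d[1]; return (p+q)/2,np.linalg.norm(p-q)
E
python3 - <<'E'
from h import *
A={}
for n in("scene","top"):
    im,K,T=cam(n);A[n]=im
    hsv=cv2.cvtColor(im,cv2.COLOR_RGB2HSV)
    m=cv2.inRange(hsv,(8,70,90),(24,190,255))
    N,l,s,c=cv2.connectedComponentsWithStats(m)
    for i in range(1,N):
        if 60<s[i,4]<900 and (s[i,0]>200 and s[i,0]<430) and 100<s[i,1]<300:
            r=cv2.minAreaRect(np.argwhere(l==i)[:,::-1].astype(np.float32))
            print(n,s[i],r,[ray(r[0],K,T,z).round(3)[:2] for z in(.042,.054)])
            if n=="top":
                for z in (.042,.054): print(z,[ray(p,K,T,z).round(3)[:2] for p in cv2.boxPoints(r)])
a=cv2.resize(A["scene"][140:310,290:450],None,fx=3.5,fy=3.5,interpolation=cv2.INTER_CUBIC)
cv2.imwrite("pics/s1.png",a[:,:,::-1])
b=cv2.resize(A["top"][120:260,200:430],None,fx=3.4,fy=3.4,interpolation=cv2.INTER_CUBIC)
cv2.imwrite("pics/t1.png",b[:,:,::-1])
E
```

```text
scene [244 129  28  21 320] ((257.3235168457031, 139.2058868408203), (14.062882423400879, 25.724788665771484), 59.03623962402344) [array([ 0.435, -0.332]), array([ 0.444, -0.325])]
scene [208 133  24   8  74] ((219.4117889404297, 136.14707946777344), (2.9104275703430176, 23.525955200195312), 75.96376037597656) [array([ 0.484, -0.459]), array([ 0.492, -0.45 ])]
scene [231 160  19  15  89] ((240.00003051757812, 167.00001525878906), (21.55198097229004, 4.06051778793335), 38.65980529785156) [array([ 0.57 , -0.317]), array([ 0.577, -0.31 ])]
scene [274 168  19  31 564] ((283.0, 183.0), (30.0, 18.0), 90.0) [array([ 0.563, -0.156]), array([ 0.571, -0.15 ])]
scene [310 234  32  36 629] ((325.63238525390625, 251.72494506835938), (21.19344139099121, 30.421207427978516), 30.465543746948242) [array([0.728, 0.082]), array([0.734, 0.085])]
scene [348 250  37  43 834] ((365.65704345703125, 271.643798828125), (23.025110244750977, 38.99989318847656), 30.379125595092773) [array([0.734, 0.213]), array([0.74 , 0.214])]
top [244 133  22  20 327] ((254.6923065185547, 142.53846740722656), (19.2193813323974
[... 1446 characters left out ...]
4, 8.127425193786621), 61.69924545288086) [array([ 0.552, -0.139]), array([ 0.55 , -0.137])]
0.042 [array([ 0.598, -0.097]), array([ 0.613, -0.122]), array([ 0.506, -0.18 ]), array([ 0.492, -0.155])]
0.054 [array([ 0.596, -0.096]), array([ 0.611, -0.121]), array([ 0.505, -0.179]), array([ 0.491, -0.154])]
top [396 228  25  29 355] ((408.229248046875, 241.93386840820312), (18.471515655517578, 24.906036376953125), 19.440034866333008) [array([ 0.444, -0.328]), array([ 0.443, -0.325])]
0.042 [array([ 0.413, -0.283]), array([ 0.495, -0.313]), array([ 0.475, -0.373]), array([ 0.393, -0.343])]
0.054 [array([ 0.412, -0.28 ]), array([ 0.494, -0.31 ]), array([ 0.474, -0.37 ]), array([ 0.393, -0.34 ])]
```

View pics/s1.png

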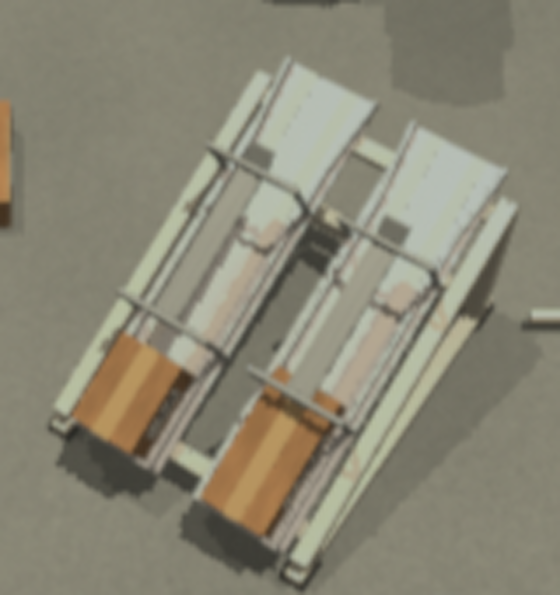

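View pics/t1.png

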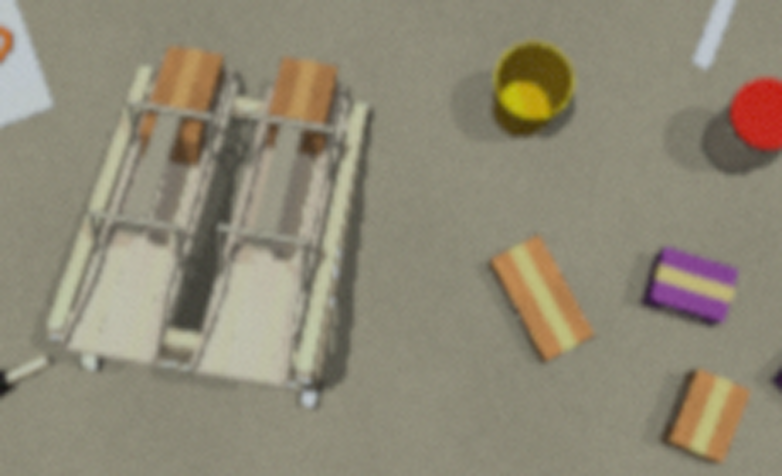

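The crops show the long stock in the left (+y) lane and the short stock in the right lane. The bed's upper corners in t1 are (67,346), (158,362), (199,370) and (285,384). In s1 they are (506,172), (413,125), (377,103) and (290,62).

```bash
python3 - <<'E'
from h import *
from scipy.optimize import least_squares
C={n:cam(n) for n in("top","scene")}
Tp=lambda u,v:(200+u/3.4-.35,120+v/3.4-.35); Sp=lambda u,v:(290+u/3.5-.35,140+v/3.5-.35)
pts={"LL":(Tp(67,346),Sp(506,172)),"LR":(Tp(158,362),Sp(413,125)),"SL":(Tp(199,370),Sp(377,103)),"SR":(Tp(285,384),Sp(290,62)),
"stLl":(Tp(170,47),Sp(268,535)),"stLr":(Tp(224,55),Sp(203,495)),"stSl":(Tp(283,60),Sp(140,452)),"stSr":(Tp(337,67),Sp(75,415))}
K={n:C[n][1:] for n in C}
for k,(a,b) in pts.items(): print(k,*[x.round(4) for x in tri(a,b,K["top"],K["scene"])])
c,s=np.cos(np.radians(26)),np.sin(np.radians(26))
def bed(x,y,z,off): return [-.158+x*c+z*s, off+y, .19-x*s+z*c]
mod=[bed(0,.04,.005,.06),bed(0,-.04,.005,.06),bed(0,.04,.005,-.06),bed(0,-.04,.005,-.06),
 bed(.35,.029,.042,.06),bed(.35,-.029,.042,.06),bed(.35,.029,.054,-.06),bed(.35,-.029,.054,-.06)]
def f(p):
    M=R.from_euler("z",p[2]).apply(mod)+[p[0],p[1],0]
    return np.concatenate([(proj(M,*K["top"])-[v[0] for v in pts.values()]).ravel(),(proj(M,*K["scene"])-[v[1] for v in pts.values()]).ravel()])
r=least_squares(f,[.6,.15,0],loss="soft_l1");print(r.x.round(4),f(r.x).reshape(2,8,2).round(1).tolist())
# cartons: bright top-face mask incl. tape, then its contour against table height
for n,z0 in(("top",0),("scene",1)):
    im,k,t=C[n];hsv=cv2.cvtColor(im,cv2.COLOR_RGB2HSV)
    for nm,P,h in(("short",(.443,-.325),.054),("long",(.56,-.154),.042)):
        u,v=proj([*P,h],k,t).astype(int); w=hsv[v-25:v+25,u-25:u+25]
        m=cv2.inRange(w,(8,50,100),(35,200,255)); m=cv2.morphologyEx(m,cv2.MORPH_CLOSE,np.ones((3,3)))
        N,l,st,ce=cv2.connectedComponentsWithStats(m);i=l[25,25]
        q=np.argwhere(l==i)[:,::-1]+[u-25,v-25]
        W=np.array([ray(p,k,t,h)[:2] for p in q]).astype(np.float32)
        rr=cv2.minAreaRect(W); print(n,nm,len(q),np.round(rr[0],4),np.round(rr[1],4),round(rr[2],1),"V",np.percentile(w[l==i][:,2],[5,50,95]))
E
```

```text
LL [0.4841 0.2989 0.19  ] 0.0049
LR [0.4719 0.2152 0.1897] 0.0038
SL [0.465  0.179  0.1909] 0.0068
SR [0.455  0.0985 0.1904] 0.0023
stLl [0.8076 0.2405 0.0747] 0.0069
stLr [0.8003 0.1831 0.0765] 0.005
stSl [0.7935 0.1229 0.0844] 0.0085
stSr [0.7879 0.0648 0.0865] 0.0039
[ 0.6228  0.1768 -0.138 ] [[[-0.7, 0.7], [-1.8, 0.2], [-1.0, 0.0], [-0.7, 0.1], [-1.0, 0.1], [-0.7, 0.4], [-0.7, -0.6], [-0.2, -0.0]], [[-0.9, -1.7], [0.6, -0.9], [-1.3, -0.7], [0.0, -0.9], [-1.3, 0.2], [-0.8, 0.4], [-2.6, 0.5], [-1.2, 0.4]]]
top short 487 [ 0.4433 -0.3222] [0.0719 0.09  ] 67.1 V [105. 175. 189.]
top long 675 [ 0.5616 -0.1548] [0.1276 0.0682] 29.7 V [118. 179. 190.]
scene short 337 [ 0.4467 -0.3238] [0.0724 0.0889] 65.5 V [116.4 166.  182. ]
scene long 598 [ 0.5615 -0.1553] [0.1259 0.0628] 29.2 V [116.85 170.   183.  ]
```

```bash
cat >> h.py <<'E'
# rack pose and frames
RX,RY,RW=.6228,.1768,-.138
def lane(off):  # rotation (x down slope) and origin of lane_top
    Rz=R.from_euler("z",RW).as_matrix(); c,s=np.cos(np.radians(26)),np.sin(np.radians(26))
    return Rz@np.array([[c,0,s],[0,1,0],[-s,0,c]]), Rz@[-.158,off,.19]+[RX,RY,0]
def tool_from(Rc,flip=0):  # tool z = -obj z, tool y = -/+ obj y
    return Rc@(np.diag([-1,1,-1.]) if flip else np.diag([1,-1,-1.]))
def delta(p,Rt):
    s=robot.get_state(); R0=R.from_rotvec(s["tool_rot"]).as_matrix()
    print("t",s["time_s"],"p",s["eef_pos"].round(4),"shift mm",(R0.T@(np.asarray(p)-s["eef_pos"])*1e3).round(1),
     "turn",(R.from_matrix(R0.T@Rt).as_rotvec()/np.radians(8)).round(2),"j",s["joint_positions"].round(2),"gap",round(s["finger_gap"],4),"F",round(s["finger_force"],1),s["ft_force"].round(1))
E
python3 - <<'E'
from h import *
print(R.from_rotvec(robot.get_state()["tool_rot"]).as_matrix().round(2).tolist())
im,k,t=cam("top");hsv=cv2.cvtColor(im,cv2.COLOR_RGB2HSV)
for nm,P,h in(("short",(.443,-.325),.054),("long",(.5615,-.155),.042)):
    u,v=proj([*P,h],k,t).astype(int);w=hsv[v-20:v+20,u-20:u+20]
    m=cv2.inRange(w,(15,40,150),(35,115,255))
    N,l,s,c=cv2.connectedComponentsWithStats(m);i=1+s[1:,4].argmax()
    W=np.array([ray(p+[u-20,v-20],k,t,h)[:2] for p in np.argwhere(l==i)[:,::-1]]).astype(np.float32)
    print(nm,s[i,4],[np.round(x,3) for x in cv2.minAreaRect(W)],cv2.fitLine(W,2,0,.01,.01).ravel().round(3))
for f in(0,1):
    for a,P in((-20,(.443,-.322,.16)),(29.5,(.5615,-.155,.16))):
        delta(P,tool_from(R.from_euler("z",a,degrees=True).as_matrix(),f))
    for off in(.06,-.06):
        L,o=lane(off); print("lane",o.round(4)); delta(o+L@[.05,0,.03],tool_from(L,f))
E
```

```text
[[0.91, 0.42, -0.0], [0.42, -0.91, 0.0], [0.0, -0.0, -1.0]]
short 149 [array([ 0.445, -0.337]), array([0.052, 0.085]), np.float64(81.418)] [ 0.913 -0.408  0.448 -0.332]
long 214 [array([ 0.569, -0.164]), array([0.124, 0.051]), np.float64(34.766)] [ 0.881  0.473  0.567 -0.159]
t 0.35 p [ 0.2649 -0.5659  0.245 ] shift mm [ 264.7 -145.4   85.1] turn [-0.    0.    5.64] j [-1.2   0.31  1.63  0.    1.2  -0.07] gap 0.0849 F 0.0 [ 1.  -0.6  0.1]
t 0.35 p [ 0.2649 -0.5659  0.245 ] shift mm [ 442.8 -246.4   85.1] turn [-0.   -0.   -0.55] j [-1.2   0.31  1.63  0.    1.2  -0.07] gap 0.0849 F 0.0 [ 1.  -0.6  0.1]
lane [0.4746 0.258  0.19  ]
t 0.35 p [ 0.2649 -0.5659  0.245 ] shift mm [ 587.9 -625.6   50.3] turn [ 0.93 -3.16  4.05] j [-1.2   0.31  1.63  0.    1.2  -0.07] gap 0.0849 F 0.0 [ 1.  -0.6  0.1]
lane [0.458  0.1391 0.19  ]
t 0.35 p [ 0.2649 -0.5659  0.245 ] shift mm [ 522.5 -525.    50.2] turn [ 0.93 -3.16  4.05] j [-1.2   0.31  1.63  0.    1.2  -0.07] gap 0.0849 F 0.0 [ 1.  -0.6  0.1]
t 0.35 p [ 0.2649 -0.5659  0.245 ] shift mm [ 264.7 -145.4   85.1] turn [ -0.    -0.   -16.86] j [-1.2   0.31  1.63  0.    1.2  -0.07] gap 0.0849 F 0.0 [ 1.  -0.6  0.1]
t 0.35 p [ 0.2649 -0.5659  0.245 ] shift mm [ 442.8 -246.4   85.1] turn [-0.000e+00  1.000e-02  2.195e+01] j [-1.2   0.31  1.63  0.    1.2  -0.07] gap 0.0849 F 0.0 [ 1.  -0.6  0.1]
lane [0.4746 0.258  0.19  ]
t 0.35 p [ 0.2649 -0.5659  0.245 ] shift mm [ 587.9 -625.6   50.3] turn [  4.15   1.22 -17.97] j [-1.2   0.31  1.63  0.    1.2  -0.07] gap 0.0849 F 0.0 [ 1.  -0.6  0.1]
lane [0.458  0.1391 0.19  ]
t 0.35 p [ 0.2649 -0.5659  0.245 ] shift mm [ 522.5 -525.    50.2] turn [  4.15   1.22 -17.97] j [-1.2   0.31  1.63  0.    1.2  -0.07] gap 0.0849 F 0.0 [ 1.  -0.6  0.1]
```

Request:
{"fn": "drive_tool", "kwargs": {
  "motion": [
    [[53,-29,17],[0,0,1.2],0],
    [[106,-58,34],[0,0,2.4],0],
    [[159,-87,51],[0,0,3.6],0],
    [[212,-116,68],[0,0,4.8],0],
    [[265,-145,85],[0,0,5.9],0]
  ]
}}

```text
time_s: 0.98
eef_pos: [0.4439, -0.322, 0.1605]
tool_rot: [3.081, -0.611, 0.002]
ft_force: [1.0, -0.1, -0.3]
finger_gap: 0.0855
finger_force: 0.0
```

```bash
python3 - <<'E'
from h import *
delta((.443,-.323,.032),tool_from(R.from_euler("z",-22,degrees=True).as_matrix()))
im,K,T=cam("scene");u,v=proj((.443,-.325,.1),K,T).astype(int)
cv2.imwrite("pics/s2.png",cv2.resize(im[v-50:v+50,u-65:u+65],None,fx=6,fy=6,interpolation=cv2.INTER_CUBIC)[:,:,::-1]);print(u,v)
E
```

```text
t 0.975 p [ 0.4439 -0.322   0.1605] shift mm [ -0.6   1.2 128.5] turn [ 0.   -0.01 -0.05] j [-0.71  0.26  1.88  0.    1.    1.26] gap 0.0855 F 0.0 [ 1.  -0.1 -0.3]
256 129
```

View pics/s2.png

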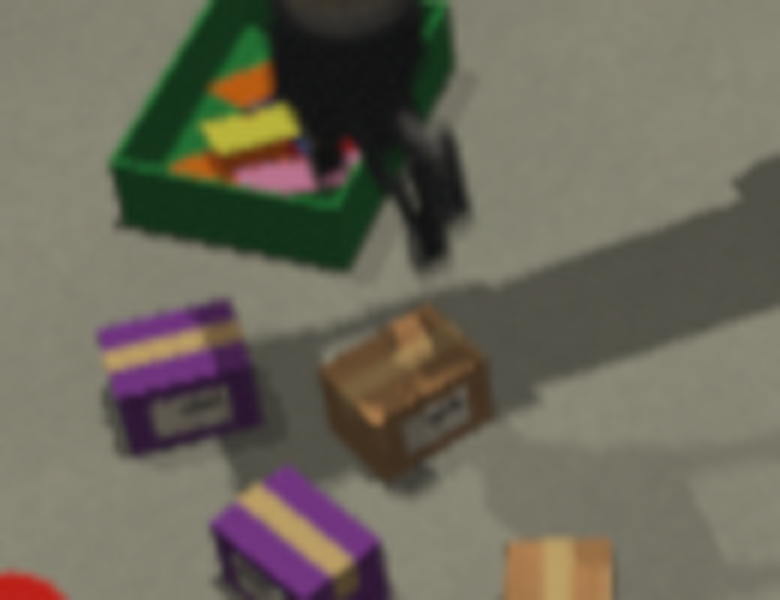

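The gripper is above and behind the carton. The carton's top-face corners in the crop are (322,370), (382,427), (490,360) and (428,306).

```bash
python3 - <<'E'
from h import *
im,K,T=cam("scene")
P=[ray((191+x/6-.4,79+y/6-.4),K,T,.054)[:2] for x,y in((322,370),(382,427),(490,360),(428,306))]
P=np.array(P);print(P.round(3),P.mean(0))
for i in range(4):
    d=P[(i+1)%4]-P[i];print(np.linalg.norm(d).round(3),np.degrees(np.arctan2(d[1],d[0])).round(1))
E
```

```text
[[ 0.469 -0.363]
 [ 0.491 -0.309]
 [ 0.418 -0.281]
 [ 0.398 -0.335]] [ 0.44411404 -0.32188522]
0.058 68.1
0.078 159.0
0.058 -110.9
0.077 -21.0
```

Request:
{"fn": "drive_tool", "kwargs": {
  "motion": [
    [[0,0,50],[0,0,0],0],
    [[0,0,100],[0,0,0],0],
    [[0,0,128],[0,0,0],0],
    [[0,0,128],[0,0,0],0.6],
    [[0,0,128],[0,0,0],0.6]
  ]
}}

```text
time_s: 1.7
eef_pos: [0.4435, -0.3248, 0.0341]
tool_rot: [3.082, -0.602, 0.003]
ft_force: [-0.5, 0.8, -0.4]
finger_gap: 0.0571
finger_force: 65.3
```

Request:
{"fn": "drive_tool", "kwargs": {
  "motion": [
    [[0,0,0],[0,0,0],0.6],
    [[0,0,0],[0,0,0],0.6],
    [[0,0,0],[0,0,0],0.6]
  ]
}}

```text
time_s: 2.08
eef_pos: [0.4431, -0.3237, 0.0334]
tool_rot: [3.083, -0.602, 0.002]
ft_force: [-0.7, -0.3, -0.1]
finger_gap: 0.0571
finger_force: 65.8
```

Request:
{"fn": "drive_tool", "kwargs": {
  "motion": [
    [[0,0,-40],[0,0,0],0.6],
    [[0,0,-100],[0,0,0],0.6],
    [[0,0,-160],[0,0,0],0.6],
    [[0,0,-220],[0,0,0],0.6],
    [[0,0,-300],[0,0,0],0.6]
  ]
}}

```text
time_s: 2.7
eef_pos: [0.4422, -0.3229, 0.3168]
tool_rot: [-3.083, 0.602, 0.0]
ft_force: [0.5, -1.3, -2.0]
finger_gap: 0.0573
finger_force: 65.3
```

```bash
python3 - <<'E'
from h import *
L,o=lane(-.06)
delta(o+L@[.03,0,.033+.10],tool_from(L))
E
```

```text
t 2.7 p [ 0.4422 -0.3229  0.3168] shift mm [ -76.5 -454.9   20.5] turn [-0.4  -3.23 -1.74] j [-0.71  0.1   1.74  0.    1.3   1.25] gap 0.0573 F 65.3 [ 0.5 -1.3 -2. ]
```

Request:
{"fn": "drive_tool", "kwargs": {
  "motion": [
    [[-10,-55,0],[0,0,-0.3],0.6],
    [[-20,-110,0],[0,-0.5,-0.6],0.6],
    [[-30,-165,0],[-0.1,-1,-0.9],0.6],
    [[-40,-220,0],[-0.2,-1.5,-1.2],0.6],
    [[-50,-280,0],[-0.3,-2,-1.4],0.6]
  ]
}}

```text
time_s: 3.32
eef_pos: [0.502, -0.0436, 0.3153]
tool_rot: [-3.085, 0.292, 0.44]
ft_force: [-0.1, -0.7, -1.6]
finger_gap: 0.057
finger_force: 65.5
```

```bash
python3 - <<'E'
from h import *
L,o=lane(-.06)
delta(o+L@[.03,0,.033+.10],tool_from(L))
E
```

```text
t 3.325 p [ 0.502  -0.0436  0.3153] shift mm [  12.3 -175.8   13.5] turn [-0.03 -1.23 -0.36] j [-0.17  0.19  1.66 -0.01  1.57  1.59] gap 0.057 F 65.5 [-0.1 -0.7 -1.6]
```

Request:
{"fn": "drive_tool", "kwargs": {
  "motion": [
    [[3,-50,3],[0,-0.4,-0.1],0.6],
    [[6,-100,6],[0,-0.8,-0.2],0.6],
    [[9,-145,10],[0,-1.2,-0.35],0.6],
    [[12,-176,13],[0,-1.23,-0.36],0.6],
    [[12,-176,13],[0,-1.23,-0.36],0.6]
  ]
}}

```text
time_s: 3.95
eef_pos: [0.5423, 0.1281, 0.2956]
tool_rot: [-3.02, 0.206, 0.698]
ft_force: [0.9, -0.7, -1.8]
finger_gap: 0.057
finger_force: 65.5
```

```bash
python3 - <<'E'
from h import *
L,o=lane(-.06)
delta(o+L@[.04,0,.033],tool_from(L))
a=[]
for n,c in(("scene",(.5,.2,.25)),("top",(.5,.15,.25))):
    im,K,T=cam(n);u,v=proj(c,K,T).astype(int);a.append(cv2.resize(im[v-65:v+65,u-45:u+45],None,fx=4.4,fy=4.4,interpolation=cv2.INTER_CUBIC));print(n,u,v)
cv2.imwrite("pics/p3.png",np.hstack(a)[:,:,::-1])
E
```

```text
t 3.95 p [0.5423 0.1281 0.2956] shift mm [10.   1.1 99.2] turn [-0.02  0.    0.02] j [0.1  0.4  1.47 0.11 1.71 1.79] gap 0.057 F 65.5 [ 0.9 -0.7 -1.8]
scene 401 166
top 264 215
```

View pics/p3.png

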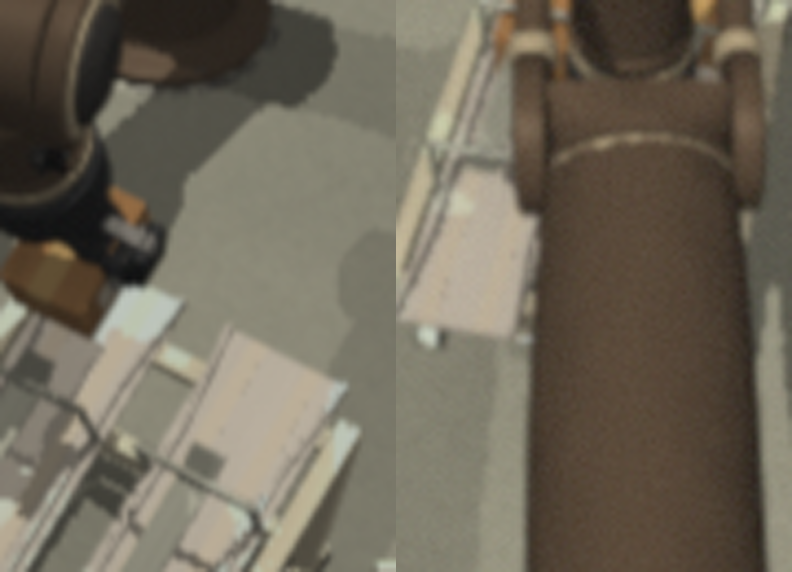

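Request:
{"fn": "drive_tool", "kwargs": {
  "motion": [
    [[-5,1,40],[0,0,0],0.6],
    [[-8,1,70],[0,0,0],0.6],
    [[-8,1,82],[0,0,0],0.6],
    [[-8,1,82],[0,0,0],0.6]
  ]
}}

```text
time_s: 4.55
eef_pos: [0.4993, 0.1306, 0.2266]
tool_rot: [-3.02, 0.212, 0.697]
ft_force: [0.7, 0.6, -2.5]
finger_gap: 0.057
finger_force: 65.6
```

```bash
python3 - <<'E'
from h import *
L,o=lane(-.06)
delta(o+L@[.02,0,.033],tool_from(L))
s=robot.get_state();print("lane",((s["eef_pos"]-o)@L).round(4))
im,K,T=cam("scene");u,v=proj((.5,.15,.22),K,T).astype(int);print(u,v)
cv2.imwrite("pics/p4.png",cv2.resize(im[v-50:v+50,u-60:u+60],None,fx=6,fy=6,interpolation=cv2.INTER_CUBIC)[:,:,::-1])
E
```

```text
t 4.55 p [0.4993 0.1306 0.2266] shift mm [-1.7 -2.6 18.4] turn [-0.03  0.   -0.01] j [0.11 0.38 1.64 0.11 1.56 1.79] gap 0.057 F 65.6 [ 0.7  0.6 -2.5]
lane [ 0.0217 -0.0027  0.0514]
383 167
```

View pics/p4.png

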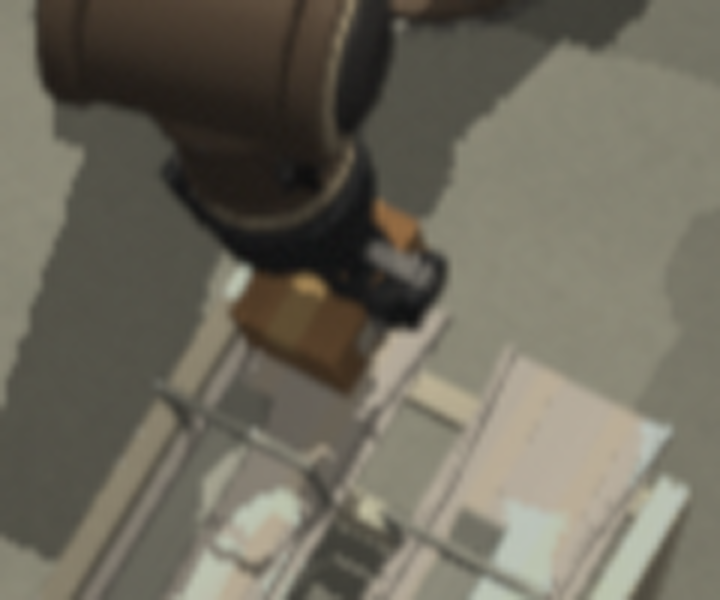

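The carton hangs about 18 mm above the short lane bed. Its front lower corners in the crop are near (235,322) and (350,392), and the hoop runs from about (160,382) to (320,490).

```bash
python3 - <<'E'
from h import *
L,o=lane(-.06);im,K,T=cam("scene")
s=robot.get_state();l=(s["eef_pos"]-o)@L
q=lambda P:((proj(np.array(P)@L.T+o,K,T)-[323,117]+.4)*6).round().tolist()
f=l[0]+.04
print("front bottom",q([[f,l[1]-.029,l[2]-.033],[f,l[1]+.029,l[2]-.033]]),"front top",q([[f,l[1]-.029,l[2]+.021],[f,l[1]+.029,l[2]+.021]]))
print("hoop tops",q([[.108,-.04,.079],[.108,.04,.079]]),"rail end",q([[.104,-.011,.069],[.104,.011,.069]]))
print("upper corners short",q([[0,-.04,.01],[0,.04,.01]]),"long",q([[0,.08,.01],[0,.16,.01]]))
E
```

```text
front bottom [[245.0, 346.0], [348.0, 400.0]] front top [[226.0, 312.0], [333.0, 368.0]]
hoop tops [[159.0, 384.0], [306.0, 463.0]] rail end [[219.0, 410.0], [260.0, 432.0]]
upper corners short [[298.0, 236.0], [440.0, 307.0]] long [[513.0, 344.0], [664.0, 420.0]]
```

Request:
{"fn": "drive_tool", "kwargs": {
  "motion": [
    [[-1,-3,8],[0,0,0],0.6],
    [[-1,-3,13],[0,0,0],0.6],
    [[-1,-3,16],[0,0,0],0.6],
    [[-1,-3,16],[0,0,0],0.6]
  ]
}}

```text
time_s: 5.15
eef_pos: [0.4918, 0.1355, 0.2124]
tool_rot: [-3.02, 0.211, 0.698]
ft_force: [0.5, 0.0, -2.3]
finger_gap: 0.0574
finger_force: 65.6
```

Request:
{"fn": "drive_tool", "kwargs": {
  "motion": [
    [[0,0,1],[0,0,0],0.6],
    [[0,0,2],[0,0,0],0.6],
    [[0,0,2],[0,0,0],0.6]
  ]
}}

```text
time_s: 5.52
eef_pos: [0.4917, 0.1356, 0.2115]
tool_rot: [-3.02, 0.211, 0.695]
ft_force: [0.3, -0.5, 1.3]
finger_gap: 0.0574
finger_force: 65.8
```

```bash
python3 - <<'E'
from h import *
L,o=lane(-.06)
delta(o+L@[.02,0,.033],tool_from(L))
s=robot.get_state();print("lane",((s["eef_pos"]-o)@L).round(4),"f lane",(s["ft_force"]@L).round(1),s["ft_torque"].round(2))
E
```

```text
t 5.525 p [0.4917 0.1356 0.2115] shift mm [-1.   1.2  1.1] turn [-0.03 -0.01 -0.  ] j [0.12 0.39 1.66 0.11 1.53 1.8 ] gap 0.0574 F 65.8 [ 0.3 -0.5  1.3]
lane [0.021  0.0012 0.0341] f lane [-0.3 -0.5  1.4] [-0.08 -0.19  0.07]
```

Request:
{"fn": "drive_tool", "kwargs": {
  "motion": [
    [[0,0,1],[0,0,0],0.6],
    [[0,0,2],[0,0,0],0.6],
    [[0,0,2],[0,0,0],0.6],
    [[0,0,2],[0,0,0],0.6]
  ]
}}

```text
time_s: 6.02
eef_pos: [0.4917, 0.1356, 0.2115]
tool_rot: [-3.021, 0.211, 0.692]
ft_force: [1.3, -1.7, 7.5]
finger_gap: 0.0567
finger_force: 66.9
```

```bash
python3 - <<'E'
from h import *
L,o=lane(-.06)
s=robot.get_state();print("lane",((s["eef_pos"]-o)@L).round(4),"f lane",(s["ft_force"]@L).round(1),s["ft_torque"].round(2))
im,K,T=cam("scene");u,v=proj((.5,.15,.22),K,T).astype(int);print(u,v)
cv2.imwrite("pics/p5.png",cv2.resize(im[v-40:v+40,u-50:u+50],None,fx=7,fy=7,interpolation=cv2.INTER_CUBIC)[:,:,::-1])
E
```

```text
lane [0.021  0.0012 0.0341] f lane [-2.  -1.5  7.4] [-0.3   0.17  0.1 ]
383 167
```

View pics/p5.png

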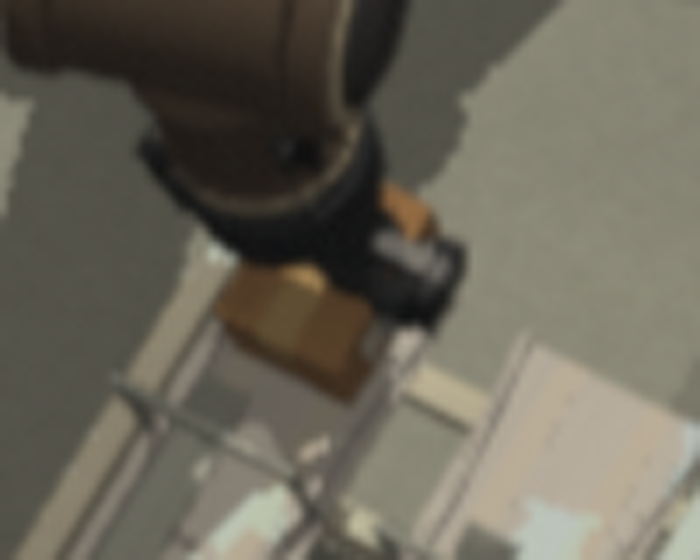

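Contact force is 7 N and the carton lies flat between the guides, its front bottom edge at (220,325)–(350,405). I release it by opening partially.

Request:
{"fn": "drive_tool", "kwargs": {
  "motion": [
    [[0,0,0],[0,0,0],0.15],
    [[0,0,0],[0,0,0],0.15],
    [[0,0,0],[0,0,0],0.15],
    [[0,0,0],[0,0,0],0.15],
    [[0,0,0],[0,0,0],0.15]
  ]
}}

```text
time_s: 6.7
eef_pos: [0.4903, 0.1357, 0.2089]
tool_rot: [-3.02, 0.211, 0.697]
ft_force: [0.1, 0.0, -0.3]
finger_gap: 0.0725
finger_force: 0.0
```

Request:
{"fn": "drive_tool", "kwargs": {
  "motion": [
    [[0,0,0],[0,0,0],0.15],
    [[0,0,-20],[0,0,0],0.15],
    [[0,0,-60],[0,0,0],0.1],
    [[0,0,-110],[0,0,0],0],
    [[0,0,-150],[0,0,0],0]
  ]
}}

```text
time_s: 7.32
eef_pos: [0.5563, 0.1259, 0.3458]
tool_rot: [-3.02, 0.211, 0.694]
ft_force: [0.3, 0.2, -0.4]
finger_gap: 0.0849
finger_force: 0.0
```

```bash
python3 - <<'E'
from h import *
delta((.5615,-.155,.20),tool_from(R.from_euler("z",29.5,degrees=True).as_matrix()))
a=[]
for n in("scene","top"):
    im,K,T=cam(n);u,v=proj((.62,.15,.15),K,T).astype(int);a.append(cv2.resize(im[v-65:v+65,u-45:u+45],None,fx=4.4,fy=4.4,interpolation=cv2.INTER_CUBIC));print(n,u,v)
cv2.imwrite("pics/p6.png",np.hstack(a)[:,:,::-1])
E
```

```text
t 7.325 p [0.5563 0.1259 0.3458] shift mm [103.2 278.  110.7] turn [-1.09  3.11 -4.61] j [0.09 0.39 1.38 0.11 1.81 1.8 ] gap 0.0849 F 0.0 [ 0.3  0.2 -0.4]
scene 364 212
top 269 182
```

View pics/p6.png

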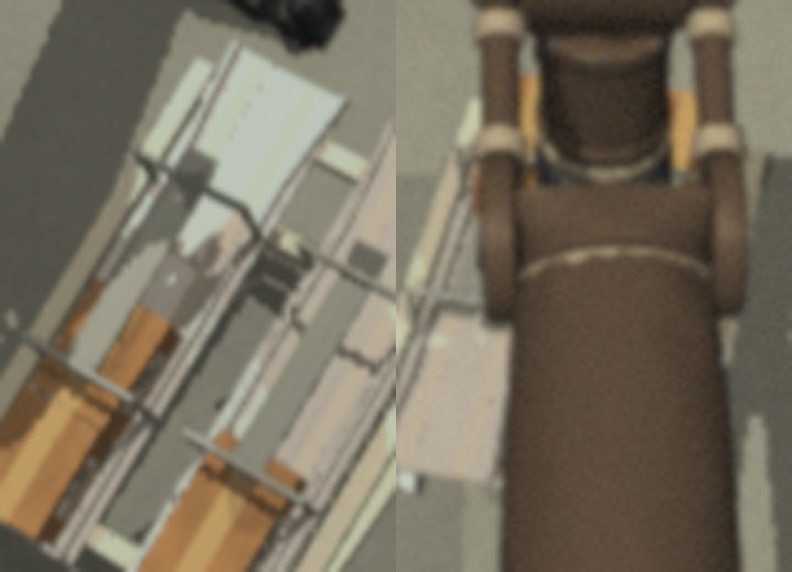

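The short carton has slid down close behind its stock, its top upper end at (90,285)–(180,320). Next is the long one.

Request:
{"fn": "drive_tool", "kwargs": {
  "motion": [
    [[20,58,10],[-0.2,0.6,-0.9],0],
    [[40,115,25],[-0.4,1.2,-1.8],0],
    [[60,170,50],[-0.6,1.8,-2.7],0],
    [[80,225,80],[-0.9,2.5,-3.6],0],
    [[103,278,111],[-1.09,3.11,-4.61],0]
  ]
}}

```text
time_s: 8.05
eef_pos: [0.559, -0.1495, 0.2007]
tool_rot: [3.035, 0.809, 0.002]
ft_force: [0.9, 0.3, 0.1]
finger_gap: 0.0854
finger_force: 0.0
```

Request:
{"fn": "drive_tool", "kwargs": {
  "motion": [
    [[0,0,0],[0,0,0],0],
    [[0,0,0],[0,0,0],0]
  ]
}}

```text
time_s: 8.3
eef_pos: [0.5595, -0.1485, 0.2016]
tool_rot: [-3.037, -0.798, 0.004]
ft_force: [0.2, 0.3, 1.8]
finger_gap: 0.0854
finger_force: 0.0
```

```bash
python3 - <<'E'
from h import *
delta((.5615,-.155,.030),tool_from(R.from_euler("z",29.5,degrees=True).as_matrix()))
E
```

```text
t 8.3 p [ 0.5595 -0.1485  0.2016] shift mm [ -1.1   7.1 171.6] turn [-0.02  0.01 -0.01] j [-0.33  0.27  1.78  0.    1.1   0.72] gap 0.0854 F 0.0 [0.2 0.3 1.8]
```

Request:
{"fn": "drive_tool", "kwargs": {
  "motion": [
    [[-1,7,30],[0,0,0],0],
    [[-1,7,90],[0,0,0],0],
    [[-1,7,145],[0,0,0],0],
    [[-1,7,171],[0,0,0],0],
    [[-1,7,171],[0,0,0],0.6]
  ]
}}

```text
time_s: 8.93
eef_pos: [0.5616, -0.1531, 0.0294]
tool_rot: [-3.034, -0.803, 0.008]
ft_force: [-0.1, 0.1, -0.4]
finger_gap: 0.0699
finger_force: 0.0
```

Request:
{"fn": "drive_tool", "kwargs": {
  "motion": [
    [[0,0,0],[0,0,0],0.6],
    [[0,0,0],[0,0,0],0.6],
    [[0,0,0],[0,0,0],0.6],
    [[0,0,0],[0,0,0],0.6]
  ]
}}

```text
time_s: 9.43
eef_pos: [0.5636, -0.1554, 0.0326]
tool_rot: [3.037, 0.8, 0.001]
ft_force: [1.2, 1.9, 3.8]
finger_gap: 0.0566
finger_force: 68.3
```

Request:
{"fn": "drive_tool", "kwargs": {
  "motion": [
    [[0,0,-30],[0,0,0],0.6],
    [[0,0,-90],[0,0,0],0.6],
    [[0,0,-150],[0,0,0],0.6],
    [[0,0,-210],[0,0,0],0.6],
    [[0,0,-270],[0,0,0],0.6]
  ]
}}

```text
time_s: 10.05
eef_pos: [0.5619, -0.1553, 0.3025]
tool_rot: [-3.037, -0.8, 0.004]
ft_force: [0.8, -0.2, -3.5]
finger_gap: 0.0567
finger_force: 67.7
```

```bash
python3 - <<'E'
from h import *
L,o=lane(.06)
delta(o+L@[.02,0,.031+.12],tool_from(L))
E
```

```text
t 10.05 p [ 0.5619 -0.1553  0.3025] shift mm [ 194.5 -351.6  -14.5] turn [ 1.06 -3.11  4.6 ] j [-0.34  0.18  1.67 -0.    1.29  0.71] gap 0.0567 F 67.7 [ 0.8 -0.2 -3.5]
```

Request:
{"fn": "drive_tool", "kwargs": {
  "motion": [
    [[26,-48,-15],[0.1,-0.3,0.6],0.6],
    [[53,-96,-30],[0.2,-0.8,1.2],0.6],
    [[80,-144,-35],[0.4,-1.3,1.9],0.6],
    [[107,-193,-35],[0.6,-1.8,2.6],0.6],
    [[134,-242,-35],[0.8,-2.3,3.3],0.6]
  ]
}}

```text
time_s: 10.68
eef_pos: [0.56, 0.1229, 0.3359]
tool_rot: [-3.071, -0.072, 0.526]
ft_force: [0.9, -0.3, -3.8]
finger_gap: 0.0567
finger_force: 67.7
```

```bash
python3 - <<'E'
from h import *
L,o=lane(.06)
delta(o+L@[.02,0,.031+.09],tool_from(L))
E
```

```text
t 10.675 p [0.56   0.1229 0.3359] shift mm [   7.2 -124.3   50.4] turn [ 0.28 -0.8   1.28] j [0.11 0.34 1.44 0.05 1.7  1.63] gap 0.0567 F 67.7 [ 0.9 -0.3 -3.8]
```

Request:
{"fn": "drive_tool", "kwargs": {
  "motion": [
    [[2,-45,5],[0.1,-0.3,0.5],0.6],
    [[4,-90,15],[0.2,-0.6,1],0.6],
    [[6,-124,35],[0.28,-0.8,1.28],0.6],
    [[7,-124,50],[0.28,-0.8,1.28],0.6],
    [[7,-124,50],[0.28,-0.8,1.28],0.6]
  ]
}}

```text
time_s: 11.3
eef_pos: [0.5435, 0.2454, 0.2887]
tool_rot: [-3.026, 0.205, 0.701]
ft_force: [-0.8, -0.7, -4.2]
finger_gap: 0.0568
finger_force: 67.6
```

```bash
python3 - <<'E'
from h import *
L,o=lane(.06)
delta(o+L@[.02,0,.031],tool_from(L))
s=robot.get_state();print("lane",((s["eef_pos"]-o)@L).round(4))
E
```

```text
t 11.3 p [0.5435 0.2454 0.2887] shift mm [ 0.4 -3.3 88.4] turn [0.02 0.01 0.02] j [0.26 0.47 1.39 0.17 1.71 1.96] gap 0.0568 F 67.6 [-0.8 -0.7 -4.2]
lane [ 0.0197 -0.003   0.1194]
```

Request:
{"fn": "drive_tool", "kwargs": {
  "motion": [
    [[0,-4,35],[0,0,0],0.6],
    [[0,-4,65],[0,0,0],0.6],
    [[0,-4,78],[0,0,0],0.6],
    [[0,-4,84],[0,0,0],0.6],
    [[0,-4,84],[0,0,0],0.6]
  ]
}}

```text
time_s: 11.92
eef_pos: [0.5097, 0.2551, 0.2162]
tool_rot: [-3.024, 0.205, 0.693]
ft_force: [-0.4, 0.0, -3.3]
finger_gap: 0.0569
finger_force: 67.6
```

```bash
cat > c.py <<'E'
from h import *
L,o=lane(.06)
delta(o+L@[.02,0,.031],tool_from(L))
s=robot.get_state();print("lane",((s["eef_pos"]-o)@L).round(4),"f",(s["ft_force"]@L).round(1),s["ft_torque"].round(2))
E
python3 c.py
```

```text
t 11.925 p [0.5097 0.2551 0.2162] shift mm [-0.2  2.   8. ] turn [-0.   -0.02  0.02] j [0.29 0.47 1.53 0.18 1.55 1.95] gap 0.0569 F 67.6 [-0.4  0.  -3.3]
lane [0.0201 0.002  0.039 ] f [ 1.1 -0.  -3.1] [-0.08 -0.51 -0.01]
```

Request:
{"fn": "drive_tool", "kwargs": {
  "motion": [
    [[0,1,3],[0,0,0],0.6],
    [[0,1,5],[0,0,0],0.6],
    [[0,1,6],[0,0,0],0.6],
    [[0,1,7],[0,0,0],0.6],
    [[0,1,7],[0,0,0],0.6]
  ]
}}

```text
time_s: 12.55
eef_pos: [0.5073, 0.2546, 0.2115]
tool_rot: [-3.025, 0.204, 0.69]
ft_force: [3.3, -2.8, 5.6]
finger_gap: 0.0567
finger_force: 68.9
```

```bash
python3 c.py
```

```text
t 12.55 p [0.5073 0.2546 0.2115] shift mm [-0.2  1.2  2.8] turn [-0.01 -0.04  0.02] j [0.29 0.47 1.54 0.18 1.54 1.95] gap 0.0567 F 68.9 [ 3.3 -2.8  5.6]
lane [0.0202 0.0012 0.0338] f [ 0.9 -2.3  6.6] [-0.18 -0.14  0.12]
```

Request:
{"fn": "drive_tool", "kwargs": {
  "motion": [
    [[0,0,1],[0,0,0],0.6],
    [[0,0,2],[0,0,0],0.6],
    [[0,0,2],[0,0,0],0.6],
    [[0,0,2],[0,0,0],0.6]
  ]
}}

```text
time_s: 13.05
eef_pos: [0.5073, 0.2546, 0.2115]
tool_rot: [-3.025, 0.204, 0.687]
ft_force: [3.6, -3.7, 11.3]
finger_gap: 0.0565
finger_force: 69.6
```

```bash
python3 c.py; python3 - <<'E'
from h import *
L,o=lane(.06)
im,K,T=cam("scene");u,v=proj(o+L@[.07,0,.02],K,T).astype(int)
cv2.imwrite("pics/p7.png",cv2.resize(im[v-40:v+40,u-50:u+50],None,fx=7,fy=7,interpolation=cv2.INTER_CUBIC)[:,:,::-1])
q=lambda P:((proj(np.array(P)@L.T+o,K,T)-[u-50,v-40]+.4)*7).round().tolist()
print("front bottom",q([[.08,-.029,0],[.08,.029,0]]),"top",q([[.08,-.029,.042],[.08,.029,.042]]),"guides",q([[.08,-.033,.01],[.08,.033,.01]]),"hoop",q([[.108,-.04,.067],[.108,.04,.067]]))
E
```

```text
t 13.05 p [0.5073 0.2546 0.2115] shift mm [-0.2  1.2  2.7] turn [-0.01 -0.05  0.03] j [0.29 0.47 1.54 0.18 1.54 1.95] gap 0.0565 F 69.6 [ 3.6 -3.7 11.3]
lane [0.0202 0.0012 0.0337] f [-1.3 -3.2 11.9] [-0.23  0.24  0.18]
front bottom [[289.0, 286.0], [415.0, 353.0]] top [[278.0, 261.0], [408.0, 329.0]] guides [[278.0, 275.0], [422.0, 352.0]] hoop [[211.0, 294.0], [393.0, 391.0]]
```

View pics/p7.png

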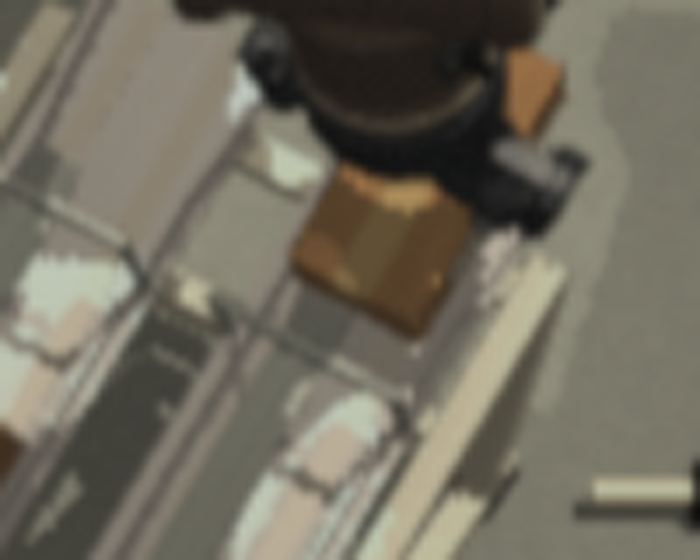

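The carton is in the long lane between the guides, its front bottom edge at (295,268)–(415,335), with 12 N contact. I release it.

Request:
{"fn": "drive_tool", "kwargs": {
  "motion": [
    [[0,0,0],[0,0,0],0.15],
    [[0,0,0],[0,0,0],0.15],
    [[0,0,0],[0,0,0],0.15],
    [[0,0,0],[0,0,0],0.15],
    [[0,0,0],[0,0,0],0.15]
  ]
}}

```text
time_s: 13.72
eef_pos: [0.5046, 0.2549, 0.207]
tool_rot: [-3.025, 0.204, 0.696]
ft_force: [0.6, -0.2, -0.5]
finger_gap: 0.0727
finger_force: 0.0
```

Request:
{"fn": "drive_tool", "kwargs": {
  "motion": [
    [[0,0,0],[0,0,0],0.15],
    [[0,0,-20],[0,0,0],0.15],
    [[0,0,-60],[0,0,0],0.1],
    [[0,0,-110],[0,0,0],0],
    [[0,0,-150],[0,0,0],0]
  ]
}}

```text
time_s: 14.35
eef_pos: [0.5714, 0.2457, 0.3459]
tool_rot: [-3.025, 0.204, 0.69]
ft_force: [0.2, 0.1, -0.0]
finger_gap: 0.0853
finger_force: 0.0
```

Request:
{"fn": "drive_tool", "kwargs": {
  "motion": [
    [[0,0,-30],[0,0,0],0],
    [[-60,0,-30],[0,0,0],0],
    [[-120,0,-30],[0,0,0],0],
    [[-120,0,-30],[0,0,0],0]
  ]
}}

```text
time_s: 14.85
eef_pos: [0.4743, 0.2594, 0.4268]
tool_rot: [-3.024, 0.2, 0.686]
ft_force: [0.6, 0.2, 0.5]
finger_gap: 0.0853
finger_force: 0.0
```

```bash
python3 - <<'E'
from h import *
s=robot.get_state();print(s["time_s"],s["eef_pos"].round(3),s["finger_gap"])
im,K,T=cam("scene");hsv=cv2.cvtColor(im,cv2.COLOR_RGB2HSV);m=cv2.inRange(hsv,(8,70,80),(24,220,255))
for nm,off,h,lim in(("long",.06,.042,.110),("short",-.06,.054,.19)):
    L,o=lane(off)
    # cardboard along the carton top, at y=+/-0.02 (clear of the 22 mm rail)
    for y in(-.021,.021):
        x=np.arange(0,.35,.004);p=proj(np.c_[x,0*x+y,0*x+h]@L.T+o,K,T).round().astype(int)
        print(nm,y,"".join("#" if m[v,u] else "." for u,v in p))
E
```

```text
14.85 [0.474 0.259 0.427] 0.08525056021085861
long -0.021 ............................#################################.##########################
long 0.021 .............................################################..#########################
short -0.021 ................................................#############.##########################
short 0.021 ................................................#############.##########################
```

Both cartons are home: their upper ends are at about 0.112 m and 0.192 m, against an expected 0.11 m and 0.19 m.

```bash
python3 -c "
from station import robot
print(robot.hand_in())"
```

```text
the job is handed in; nothing more can be done
None
```

I put both loose cartons into their own lanes and handed the job in at about 15 s. The final camera check shows each one about 2 mm from its expected resting place behind the stock; `hand_in()` returned no verdict.

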